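Ready the paint caddy for carrying

TASK

One paint bottle in the clamped caddy has toppled and hangs over the guard wire: stand it upright, cap up, flat on the lane floor between the rails in its own gap, and let go, keeping its neighbours standing in the lane. Then pull the caddy's sprung telescoping handle straight up until the ring on its rod has just come fully out of the tube, and hold it still at that mark so I can pin it: finish while still gripping the handle there, as it springs back when let go.

Things in the scene. Friction and masses are not known exactly. Their poses are not given: they have to be found in the camera images.
- caddy: Plywood caddy clamped to the bench, 120 (x) x 480 (y) x 12 mm. Origin on the bench under its middle, z up, y along the lane. Lane floor 12 mm above the bench; rails along y, inner faces x = -32 and 40 mm, tops 20 mm up. A 6 mm guard wire runs along y at x = -35 mm (robot side), 74 mm up, on end posts. Places at x = 0, near y = -190, -95, 95, 190 mm; handle tube at y = 0.
- tipped: Toppled yellow bottle: eight flat sides, 52 mm across for 104 mm from its base, then a shoulder to a 28 mm black cap, 140 mm long, 0.18-0.36 kg. Origin on its axis at half its length, z axis from base to cap. At any of the four places, it leans 45 degrees over the guard wire, cap to the robot, base edge on the floor at the far rail, origin 80 mm up. Standing, its origin is 82 mm up.
- cap (a point): Centre of the end face of the toppled bottle's cap, 70 mm from its origin along its z axis.
- bottle_a: Standing neighbour, a yellow paint bottle of the same shape as the toppled one (52 mm across, 140 mm high). Origin on its axis at half its height, z up.
- bottle_b: Standing neighbour, a larger yellow paint bottle, eight-sided, 56 mm across, 150 mm high. Origin on its axis at half its height, z up.
- jar: Standing neighbour, a glass jar with a steel lid, 60 mm diameter, 100 mm high. Origin on its axis at half its height, z up.
- handle (a point): Dark wooden cross-grip on top of the sprung rod: a bar 90 mm long along its x (across the lane), 22 mm wide along its y (along the lane), 20 mm high. Origin at the middle of the bar, 138 mm above the bench when pushed in; its x and y are the caddy's.
- tube_mouth (a point): Centre of the upper rim of the fixed tube (22 mm diameter, with a 27 mm black collar), 112 mm above the bench, 26 mm below the pushed-in handle's origin.
- mast (a joint): How far the rod is pulled up out of the tube, m: 0 pushed in, stop at 0.095. The mark is a black ring on the rod, 17 mm diameter, 6 mm high, hidden in the tube at first; its lower edge is level with the tube's mouth at 0.070. A spring pulls the rod back in: about 6.5 N to start it, 12 N at the mark. It does not latch.
Mind the look-alikes: they are no part of the job. Leave any purple look-alike of the tipped alone.

How it is judged:
By the outcome, as a careful person would: the job done as asked, in the order asked, and still so for the second after the job is handed in, while the arm keeps its last pose, push and grip.
It also fails if it takes over 51 s, if anything falls off the work surface, if the arm or the gripper's body presses on something with over 40 N, if the wrist force passes 120 N, or if a joint passes its speed limit or range.

ROBOT

A 7-joint arm with a two-finger parallel gripper is mounted at the origin on the work surface. World frame = base frame: x ahead of the robot, y to its left, z up, the work surface at z = 0. Lengths are in m, angles in rad, forces in N, time in s.
With the tool pointing down it reaches from about 0.425 to 0.925 m from the base axis. Payload 6.8 kg.
Tool frame: the origin (TCP) lies at the very end of the fingers, on their centre line; the grasp point (between the pads) lies bot.tcp_to_grasp behind it (bot.tcp_to_grasp is the distance from the TCP to the grasp point, in m); z points along the fingers, y is the line along which they close (so a half turn about z gives the same grasp; the last joint's range is limited). The gripper opens to 85 mm and grips with 20 to 120 N. Pads are 22 mm wide; open, the fingers measure 114 mm over their backs; the gripper's body (76 mm by 85 mm) begins 54 mm behind the grasp point. The pads swing forward as they close: fully open they stand 13 mm farther back than shut.
Start: joints at [1.173, 0.477, 0.022, 1.555, -0.011, 1.109, -0.083], TCP at [0.193, -0.647, 0.209] pointing down, gripper open.
Joint ranges: [-2.96, 2.96], [-0.34, 2.1], [-1.41, 1.46], [0.24, 2.44], [-1.37, 4.51], [0.17, 1.92], [-2.96, 2.96]. Speed limits (rad/s): [2.39, 2.39, 3.14, 3.14, 3.14, 3.14, 3.14].

INTERFACE

Orientations are given as a unit quaternion [w, x, y, z].
In Python, from station import bot gives the robot as it stands.
- The arm moves only by the tool servo_tool, never from a script. Its argument "motion" is a list that holds one entry, the list of rows, each a list of 7 numbers: the shift along the tool's x, y, z in m, then the turn, a rotation vector about the tool's x, y, z in units of 5 degrees (1.0 is 5 degrees), then the opening, from 0 (shut) to 1 (fully open). A call has 1 to 20 rows; each row is the pose to reach, as a shift and turn from the pose commanded when the call began, along the tool's axes at that moment; what a row does not reach only later rows make up. A row lasts 1/12 s, in which the tool goes at most 41.7 mm and 7.16 degrees, less where a joint would pass 70% of its speed; a pose out of reach is approached as far as the arm can. A call with a gripper value outside its range is refused whole. The fingers move at their own pace and stop on an object; "grip_force" is the grip in N (left out, the last holds). Time passes only in rows, so rows that repeat a pose let the fingers close. It gives the time, the measured TCP pose, the force, the opening and the grip force at its end, in the units of the state.
- bot.get_obs(): the state, without advancing time (a new reading comes with each control period).
- bot.read_camera(name): name is "scene" or "top" or "wrist"; returns a dict with "img" (384x512x3 uint8, red, green, blue), "K" (3x3 intrinsics, pixels), "k1" (the pictures are not rectified: a ray, as slopes to the right and down, at radius r is drawn at 1 + k1 r^2 times it, then the intrinsics apply), "pose" (4x4, takes a point from camera to world coordinates). Camera axes: x right, y down, z forward; pixel columns grow to the right and rows downward; lengths in m; the calibration is good to about 2 mm. A picture is of the moment at which its call begins. There is no depth.
- bot.hand_in(): hands the job in; it is judged then, once.
The state is a dict: "t": time; "q": joint angles; "joint_vel": joint speeds; "joint_torque": joint torques, N m; "eef_pos": TCP position; "tool_rot": TCP orientation; "contact_force": force on the tool from outside, world axes, zero at the start; "torque": the same for the moment, N m; "gripper_width": opening from 0.0 (shut) to 1.0 (fully open); "grasp_force": force on a finger pad.
Only numpy, scipy, OpenCV 4.12 (cv2) and the standard library are available. Lean on these libraries where they do the work, as an engineer would, in place of code of your own. Each camera call takes 0.05 s, during which the arm holds its last target. There are 200 camera calls.

## Working session

There is one attempt and no reset: what is moved stays moved. The work goes in short steps, Python scripts to look and compute and a tool call to move; the robot and the scene stay as the last step left them, time stands still between calls to the robot, and variables do not carry over. Pictures are saved under pics/ and viewed, at most 10 in all, crops included, and the job is handed in when it is done.

Besides the shell and the picture viewer there is one more tool, called after "Request:" as a command line: name --argument value ..., lists and objects as JSON in quotes. servo_tool: Moves the arm, as the interface text tells. Its arguments: {"type":"object","properties":{"motion":{"type":"array"},"grip_force":{"type":"number"}},"required":["motion"]}

```bash
mkdir -p pics; ls; python3 - <<'E'
from station import bot
import cv2,numpy as np
o=bot.get_obs();print({k:np.round(v,3) for k,v in o.items()},bot.tcp_to_grasp)
ims=[]
for n in("scene","top"):
    c=bot.read_camera(n);print(n,c["K"].tolist(),c["k1"],np.round(c["pose"],3).tolist());cv2.imwrite(f"pics/{n}0.png",c["img"][...,::-1])
E
```

```text
pics
{'t': np.float64(0.0), 'q': array([ 1.173,  0.478,  0.022,  1.557, -0.012,  1.109, -0.083]), 'joint_vel': array([-0.   , -0.001, -0.001, -0.002,  0.   ,  0.001, -0.002]), 'joint_torque': array([-0.0000e+00, -5.9644e+01,  1.6080e+00, -2.8119e+01,  1.2000e-02,
        9.0000e-03, -0.0000e+00]), 'eef_pos': array([ 0.193, -0.646,  0.208]), 'tool_rot': array([-0.001,  0.99 ,  0.144, -0.   ]), 'contact_force': array([-0.924, -0.376, -0.564]), 'torque': array([ 0.048,  0.041, -0.019]), 'grasp_force': np.float64(0.0), 'gripper_width': np.float64(0.999)} 0.0187
scene [[390.77952629145744, 0.0, 249.02178246544813], [0.0, 390.77952629145744, 189.89178297710174], [0.0, 0.0, 1.0]] -0.11437399181978825 [[0.836, 0.356, -0.417, 0.917], [0.548, -0.543, 0.636, -0.524], [-0.0, -0.76, -0.649, 0.788], [0.0, 0.0, 0.0, 1.0]]
top [[355.9844016380697, 0.0, 256.9371945347209], [0.0, 355.9844016380697, 191.85410437683285], [0.0, 0.0, 1.0]] -0.05235771443779366 [[0.015, -0.996, 0.092, 0.439], [-1.0, -0.013, 0.022, 0.107], [-0.021, -0.092, -0.996, 0.906], [0.0, 0.0, 0.0, 1.0]]
```

View pics/scene0.png

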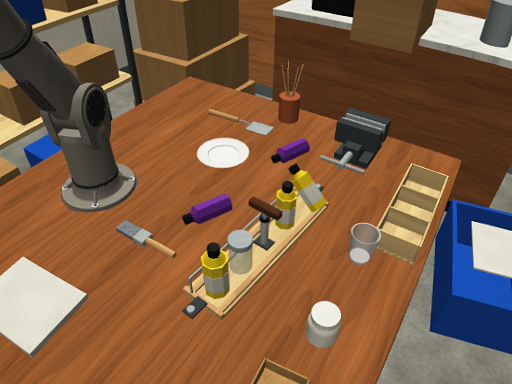

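View pics/top0.png

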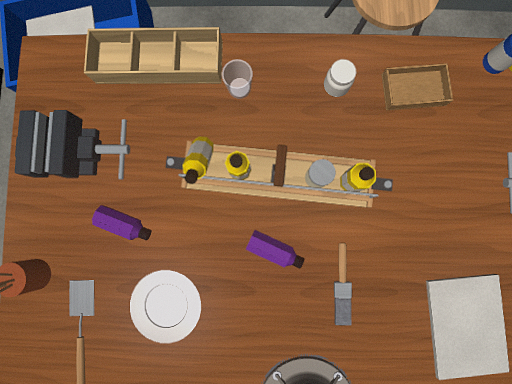

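Toppled candidate: the yellow bottle at top px (197,158), cap (191,176), scene px (308,188). Things it could be confused with are the purple bottles, top (120,222) and (273,248), and the standing yellow bottles, top (237,163) and (361,177). I choose the leaning yellow one at the caddy's +y end and will check it in a close crop.

```bash
python3 - <<'E'
import cv2,numpy as np
a=cv2.imread("pics/top0.png")[130:215,160:400];a=cv2.resize(a,(800,283),interpolation=cv2.INTER_CUBIC)
b=cv2.imread("pics/scene0.png")[155:230,230:340];b=cv2.resize(b,(440,300),interpolation=cv2.INTER_CUBIC)
d=cv2.imread("pics/scene0.png")[225:325,175:295];d=cv2.resize(d,(360,300),interpolation=cv2.INTER_CUBIC)
cv2.imwrite("pics/crop0.png",np.vstack([a,np.hstack([b,d])]))
E
```

```text
(no output)
```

View pics/crop0.png

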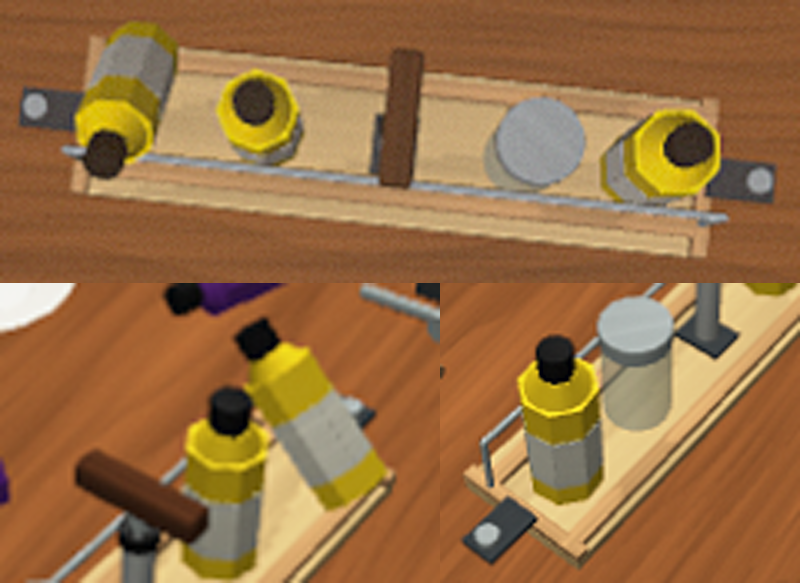

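The crop confirms it: the yellow bottle at the +y end place leans over the wire, with its cap near top px (191.5,178) and scene px (293,166). The handle bar's centre is at top px (280,165).

```bash
cat >h.py <<'E'
import numpy as np,cv2
from station import bot
from scipy.optimize import least_squares
from scipy.spatial.transform import Rotation as R
def proj(c,P):
    T=np.linalg.inv(c["pose"]);r,_=cv2.Rodrigues(T[:3,:3])
    return cv2.projectPoints(np.atleast_2d(P).astype(float),r,T[:3,3],c["K"],np.array([c["k1"],0,0,0,0.]))[0][:,0]
def ray(c,uv):
    n=cv2.undistortPoints(np.array([[uv]],float),c["K"],np.array([c["k1"],0,0,0,0.]))[0,0]
    d=c["pose"][:3,:3]@np.array([*n,1]);return c["pose"][:3,3],d/np.linalg.norm(d)
def onz(c,uv,z):
    o,d=ray(c,uv);return o+d*(z-o[2])/d[2]
def tri(*rs):
    A=sum(np.eye(3)-np.outer(d,d) for o,d in rs);b=sum((np.eye(3)-np.outer(d,d))@o for o,d in rs)
    return np.linalg.solve(A,b)
E
python3 - <<'E'
from h import *
T=bot.read_camera("top");S=bot.read_camera("scene")
f=lambda u,v:(160+u/3.3333,130+v/3.33)
L=[(-.06,.24,.012),(-.06,-.24,.012),(.06,.24,.012),(.06,-.24,.012),(.045,.011,.148),(.045,-.011,.148),(-.045,-.011,.148),(-.045,.011,.148)]
px=np.array([f(72,190),f(706,258),f(90,38),f(718,98),f(392,50),f(423,51),f(409,186),f(380,184)])
L=np.array(L)
def W(p,X): 
    X=np.atleast_2d(X);return np.c_[p[0]+np.cos(p[2])*X[:,0]-np.sin(p[2])*X[:,1],p[1]+np.sin(p[2])*X[:,0]+np.cos(p[2])*X[:,1],X[:,2]]
s=least_squares(lambda p:(proj(T,W(p,L))-px).ravel(),[.5,0,0])
print("caddy",s.x,np.round(s.fun.reshape(-1,2),1).tolist())
p=s.x
print("handle scene px",proj(S,W(p,[[.045,0,.138],[-.045,0,.138]])),"top cap",[onz(T,f(104,162),.1295)])
cap=tri(ray(T,f(104,162)),ray(S,(230+63,155+11)));print("cap tri",cap)
for y in(.19,):
    for a in([0,.0,.012],[.05,0,.03],[-.0495,0,.1295]): print(a,W(p,[a[0],y,a[2]]))
R2=np.array([[np.cos(p[2]),-np.sin(p[2])],[np.sin(p[2]),np.cos(p[2])]])
inv=lambda w:(R2.T@(np.array(w)[:2]-p[:2]),w[2])
print("cap caddy",inv(cap),inv(onz(T,f(104,162),.1295)))
for n,uv,z in(("yel_std",(253,102),.152),("jar",(541,126),.112),("end",(689,144),.152)): print(n,inv(onz(T,f(*uv),z)))
# base end lower px: yellow base rim top of picture
print("base far edge",inv(onz(T,f(145,24),.05)))
E
```

```text
caddy [ 0.56788291  0.07447923 -0.08953978] [[0.2, 0.7], [-0.9, -0.3], [0.6, 0.2], [-1.0, 0.8], [-0.1, -1.0], [0.7, -0.3], [0.9, 0.3], [-0.6, -0.2]]
handle scene px [[279.27027434 216.35835535]
 [249.54134301 200.60879538]] top cap [array([0.53818487, 0.2707967 , 0.1295    ])]
cap tri [0.53965139 0.27180368 0.13004096]
[0, 0.0, 0.012] [[0.58487275 0.26371809 0.012     ]]
[0.05, 0, 0.03] [[0.63467245 0.25924708 0.03      ]]
[-0.0495, 0, 0.1295] [[0.53557105 0.26814438 0.1295    ]]
cap caddy (array([-0.04576322,  0.1940095 ]), np.float64(0.13004096407963614)) (array([-0.04713382,  0.19287542]), np.float64(0.12949999999999995))
yel_std (array([-0.00102772,  0.09644646]), np.float64(0.15200000000000002))
jar (array([ 0.00922026, -0.09511318]), np.float64(0.11199999999999999))
end (array([ 0.00026329, -0.1847074 ]), np.float64(0.15200000000000002))
base far edge (array([0.06680091, 0.19273232]), np.float64(0.050000000000000044))
```

```bash
cat >>h.py <<'E'
CP=np.array([.5679,.0745]);YAW=-.0895
Rc=R.from_euler("z",YAW)
def target(cad,tilt):   # tilt deg forward from straight down
    r=Rc*R.from_euler("y",-tilt,degrees=True)*R.from_euler("x",180,degrees=True)
    return np.r_[CP,0]+Rc.apply(cad),r
def delta(cad,tilt,frm=None):
    if frm is None:
        o=bot.get_obs();q=o["tool_rot"];p=o["eef_pos"];r=R.from_quat([q[1],q[2],q[3],q[0]])
    else: p,r=target(*frm)
    tp,tr=target(cad,tilt)
    print("shift",np.round(r.inv().apply(tp-p),4),"turn",np.round((r.inv()*tr).as_rotvec(degrees=True)/5,3))
def where():
    o=bot.get_obs();q=o["tool_rot"];r=Rc.inv()*R.from_quat([q[1],q[2],q[3],q[0]])
    print("t",o["t"],"caddy tcp",np.round(Rc.inv().apply(o["eef_pos"]-np.r_[CP,0]),4),"zaxis",np.round(r.apply([0,0,1]),3),"yaxis",np.round(r.apply([0,1,0]),3),"F",np.round(o["contact_force"],1),"w",o["gripper_width"],"gf",o["grasp_force"],"q",np.round(o["q"],2))
E
python3 - <<'E'
from h import *
delta([-.25,-.2,.33],0);delta([-.094,.193,.177],45)
E
```

```text
shift [ 0.2592 -0.4907 -0.1211] turn [-1.300e-02  3.000e-03  4.346e+00]
shift [ 0.5496 -0.7978  0.0323] turn [-1.718  8.893  4.114]
```

Request:
servo_tool --motion '[[[0,0,-0.04,0,0,0,1],[0,0,-0.08,0,0,0,1],[0.03,-0.05,-0.11,0,0,1,1],[0.259,-0.491,-0.121,0,0,4.35,1],[0.259,-0.491,-0.121,0,0,4.35,1],[0.259,-0.491,-0.121,0,0,4.35,1],[0.259,-0.491,-0.121,0,0,4.35,1],[0.259,-0.491,-0.121,0,0,4.35,1],[0.259,-0.491,-0.121,0,0,4.35,1],[0.259,-0.491,-0.121,0,0,4.35,1],[0.259,-0.491,-0.121,0,0,4.35,1],[0.259,-0.491,-0.121,0,0,4.35,1],[0.259,-0.491,-0.121,0,0,4.35,1],[0.259,-0.491,-0.121,0,0,4.35,1],[0.259,-0.491,-0.121,0,0,4.35,1],[0.259,-0.491,-0.121,0,0,4.35,1],[0.259,-0.491,-0.121,0,0,4.35,1],[0.259,-0.491,-0.121,0,0,4.35,1],[0.259,-0.491,-0.121,0,0,4.35,1],[0.259,-0.491,-0.121,0,0,4.35,1]]]'

```text
t: 1.87
eef_pos: [0.3005, -0.1034, 0.3298]
tool_rot: [-0.0, 0.999, -0.046, -0.0]
contact_force: [-0.5, -0.9, 0.6]
gripper_width: 1.005
grasp_force: 0.0
```

```bash
python3 - <<'E'
from h import *
where();delta([-.17,.193,.28],30);delta([-.11,.193,.193],45)
E
```

```text
t 1.8667 caddy tcp [-0.2505 -0.2011  0.3298] zaxis [-0.  0. -1.] yaxis [-0.003 -1.    -0.   ] F [-0.5 -0.9  0.6] w 1.005106873995435 gf 0.0 q [ 0.67 -0.25 -0.41  2.09 -0.1   1.28 -1.37]
shift [ 0.0795 -0.3943  0.0499] turn [ 4.000e-03  6.004e+00 -2.900e-02]
shift [ 0.1395 -0.3944  0.1369] turn [ 8.000e-03  9.004e+00 -2.900e-02]
```

Request:
servo_tool --motion '[[[0.08,-0.394,0.05,0,6,-0.03,1],[0.08,-0.394,0.05,0,6,-0.03,1],[0.08,-0.394,0.05,0,6,-0.03,1],[0.08,-0.394,0.05,0,6,-0.03,1],[0.08,-0.394,0.05,0,6,-0.03,1],[0.08,-0.394,0.05,0,6,-0.03,1],[0.08,-0.394,0.05,0,6,-0.03,1],[0.08,-0.394,0.05,0,6,-0.03,1],[0.08,-0.394,0.05,0,6,-0.03,1],[0.08,-0.394,0.05,0,6,-0.03,1],[0.08,-0.394,0.05,0,6,-0.03,1],[0.14,-0.394,0.137,0,9,-0.03,1],[0.14,-0.394,0.137,0,9,-0.03,1],[0.14,-0.394,0.137,0,9,-0.03,1],[0.14,-0.394,0.137,0,9,-0.03,1],[0.14,-0.394,0.137,0,9,-0.03,1],[0.14,-0.394,0.137,0,9,-0.03,1],[0.14,-0.394,0.137,0,9,-0.03,1]]]'

```text
t: 3.37
eef_pos: [0.4431, 0.2121, 0.271]
tool_rot: [0.009, 0.927, -0.04, 0.374]
contact_force: [-0.3, -1.0, 0.9]
gripper_width: 0.999
grasp_force: 0.0
```

```bash
python3 - <<'E'
from h import *
where()
c=bot.read_camera("wrist");s=bot.read_camera("scene")["img"][130:330,200:370]
P=[[.003-d*.7071,.193,.08+d*.7071] for d in(70,)for d in(.07,.0,)]
print(proj(c,np.r_[CP,0]+Rc.apply(P)))
cv2.imwrite("pics/w1.png",np.hstack([c["img"],cv2.resize(s,(288,384)) if 0 else cv2.resize(s,(288,339)) if 0 else cv2.copyMakeBorder(cv2.resize(s,(288,339)),0,45,0,0,cv2.BORDER_CONSTANT)])[...,::-1])
E
```

```text
t 3.3667 caddy tcp [-0.1366  0.1259  0.271 ] zaxis [ 0.693  0.015 -0.721] yaxis [ 0.009 -1.    -0.013] F [-0.3 -1.   0.9] w 0.9986539546593297 gf 0.0 q [ 0.69 -0.34 -1.4   2.32  0.6   0.41 -2.96]
[[196.45791824 203.54268576]
 [206.28155314 186.98348473]]
```

View pics/w1.png

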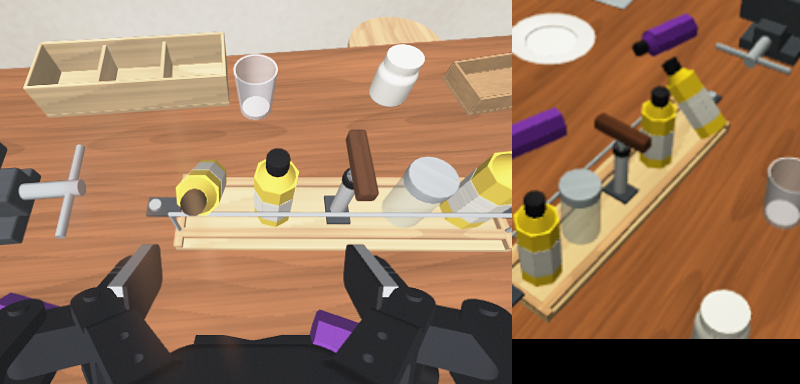

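The wrist view shows the toppled cap at (194,202), and I predicted (196,203), so the measurement holds. But the arm stopped short, with q2, q3 and q7 at their limits. I'll fit a kinematic model to plan a posture it can reach.

```bash
cat >kin.py <<'E'
import numpy as np
from scipy.spatial.transform import Rotation as R
LO=np.array([-2.96,-.34,-1.41,.24,-1.37,.17,-2.96]);HI=np.array([2.96,2.1,1.46,2.44,4.51,1.92,2.96])
def fk(q,p,S):
    # p: d1,L1,L2,L3, o1,o3,o5,o7 , x-offsets a1..a3, y-offset
    d1,L1,L2,L3,o1,o3,o5,o7,a1,a2,a3,b1,b2,b3=p
    r=R.identity();x=np.zeros(3)
    def step(ax,ang,t):
        nonlocal r,x
        r=r*R.from_euler(ax,ang);x=x+r.apply(t)
    step("z",S[0]*q[0]+o1,[0,0,d1]);step("y",q[1],[a1,b1,L1]);step("z",S[1]*q[2]+o3,[0,0,0]);step("y",q[3],[a2,b2,L2])
    step("z",S[2]*q[4]+o5,[0,0,0]);step("y",q[5],[a3,b3,L3]);step("z",S[3]*q[6]+o7,[0,0,0])
    return x,r
E
cat >fit.py <<'E'
from h import *;from kin import *;import itertools
from scipy.optimize import least_squares
o=bot.get_obs()
D=[([1.173,.4775,.022,1.556,-.0115,1.109,-.083],[.193,-.646,.2085],[-.001,.99,.144,0]),
([.67,-.25,-.41,2.09,-.1,1.28,-1.37],[.3005,-.1034,.3298],[0,.999,-.046,0]),(o["q"],o["eef_pos"],o["tool_rot"])]
w=[1,.2,1]
best=[]
for S in itertools.product([1,-1],repeat=4):
  if S[0]==1: continue
  for o7 in(0,1.57,-1.57,3.14):
    def f(p):
        e=[]
        for (q,x,t),k in zip(D,w):
            X,r=fk(q,p,S);e+=list(k*(X-x));e+=list(k*.3*(r.inv()*R.from_quat([t[1],t[2],t[3],t[0]])).as_rotvec())
        return np.r_[e,.002*np.array(p[4:7]),.01*np.array(p[8:])]
    s=least_squares(f,[.34,.36,.36,.25,0,0,0,o7]+[0]*6);best.append((s.cost,S,np.round(s.x,3).tolist(),np.round(s.fun[:18]*1000,1)))
best.sort(key=lambda b:b[0])
for b in best[:3]:print(*b)
E
python3 fit.py
```

```text
3.7871433668818996e-07 (-1, -1, -1, -1) [0.3, 0.547, 0.484, 0.352, -0.001, 0.0, 0.0, 1.571, -0.004, 0.013, 0.004, -0.031, -0.021, -0.009] [ 0.1  0.   0.   0.3 -0.   0.2 -0.2 -0.3 -0.   0.2 -0.1 -0.5  0.   0.
 -0.   0.2  0.  -0.1]
3.787143368574138e-07 (-1, -1, -1, -1) [0.3, 0.547, 0.484, 0.352, -0.001, 0.0, 0.0, 1.571, -0.004, 0.013, 0.004, -0.031, -0.021, -0.009] [ 0.1  0.   0.   0.3 -0.   0.2 -0.2 -0.3 -0.   0.2 -0.1 -0.5  0.   0.
 -0.   0.2  0.  -0.1]
3.7871433714949077e-07 (-1, -1, -1, -1) [0.3, 0.547, 0.484, 0.352, -0.001, 0.0, 0.0, 1.571, -0.004, 0.013, 0.004, -0.031, -0.021, -0.009] [ 0.1  0.   0.   0.3 -0.   0.2 -0.2 -0.3 -0.   0.2 -0.1 -0.5  0.   0.
 -0.   0.2  0.  -0.1]
```

```bash
cat >>kin.py <<'E'
P=[0.3,.547,.484,.352,-.001,0,0,1.571,-.004,.013,.004,-.031,-.021,-.009];S=(-1,-1,-1,-1)
FK=lambda q:fk(q,P,S)
def err(q,x,r):
    X,Q=FK(q);return np.r_[x-X,(r*Q.inv()).as_rotvec()]
def jac(q):
    X,Q=FK(q);J=np.zeros((6,7))
    for i in range(7):
        d=np.array(q,float);d[i]+=1e-5;Y,T=FK(d);J[:3,i]=(Y-X)/1e-5;J[3:,i]=(T*Q.inv()).as_rotvec()/1e-5
    return J
E
cat >ik.py <<'E'
from h import *;from kin import *
rng=np.random.default_rng(0);mid=(LO+HI)/2;m=.06
def solve(cad,tilt,flip,n=25):
    x,r=target(cad,tilt); r=r*R.from_euler("z",180*flip,degrees=True);out=[]
    for _ in range(n):
        q0=rng.uniform(LO+.1,HI-.1);q0[0]=rng.uniform(-1.5,1.5);q0[2]=rng.uniform(-.9,.9)
        s=least_squares(lambda q:np.r_[err(q,x,r)*[1,1,1,.3,.3,.3]*10,.003*q[2]],q0,bounds=(LO+m,HI-m))
        if np.abs(s.fun[:6]).max()<.02: out.append((np.min(np.minimum(s.x-LO,HI-s.x)),np.round(s.x,2)))
    out.sort(key=lambda a:-a[0]);return out[:1],len(out)
if __name__=="__main__":
  for flip in(0,1):
    for name,cad,t in(("pre",[-.07,.193,.153],45),("grasp",[-.002,.193,.085],45),("grasp30",[-.008,.193,.082],30),("stand",[.003,.193,.09],0),("stand-15",[.003,.193,.09],-15),("hand",[0,0,.12],0),("hand20",[0,0,.2],0)):
        print(flip,name,*solve(cad,t,flip))
E
time python3 ik.py
```

```text
0 pre [(np.float64(0.1197091804237802), array([-0.98,  0.31, -0.  ,  2.32,  1.49,  0.67,  2.34]))] 14
0 grasp [(np.float64(0.19012369556385034), array([-0.83,  0.5 , -0.  ,  2.25,  1.79,  0.62,  2.12]))] 15
0 grasp30 [(np.float64(0.06551129562121005), array([-0.74,  0.44, -0.  ,  2.12,  1.1 ,  0.42,  2.89]))] 23
0 stand [(np.float64(0.6951261664973692), array([-0.52,  0.56, -0.  ,  1.72,  0.  ,  0.87, -2.18]))] 14
0 stand-15 [(np.float64(0.7470431632389194), array([-0.45,  0.69, -0.  ,  1.51, -0.14,  1.17, -2.04]))] 13
0 hand [(np.float64(0.5663597847645983), array([-0.24,  0.42, -0.  ,  1.87,  0.  ,  0.85, -1.9 ]))] 11
0 hand20 [(np.float64(0.6334743700852437), array([-0.24,  0.32, -0.  ,  1.81,  0.  ,  1.01, -1.9 ]))] 13
1 pre [(np.float64(0.11970919754610332), array([-0.98,  0.31, -0.  ,  2.32,  1.49,  0.67, -0.8 ]))] 16
1 grasp [(np.float64(0.19012367486330728), array([-0.83,  0.5 , -0.  ,  2.25,  1.79,  0.62, -1.02]))] 17
1 grasp30 [(np.float64(0.25355554050529117), array([-0.74,  0.44, -0.  ,  2.12,  1.1 ,  0.42, -0.25]))] 22
1 stand [(np.float64(0.695126164833086), array([-0.52,  0.56, -0.  ,  1.72,  0.  ,  0.87,  0.96]))] 13
1 stand-15 [(np.float64(0.7470431643025142), array([-0.45,  0.69, -0.  ,  1.51, -0.14,  1.17,  1.11]))] 21
1 hand [(np.float64(0.5663597821767583), array([-0.24,  0.42, -0.  ,  1.87,  0.  ,  0.85,  1.24]))] 17
1 hand20 [(np.float64(0.6334743339646287), array([-0.24,  0.32, -0.  ,  1.81,  0.  ,  1.01,  1.24]))] 17
real	1m51.977s
user	1m52.025s
sys	0m0.331s
```

```bash
cat >>h.py <<'E'
def T(c,t,yaw): x,r=target(c,t);return x,r*R.from_euler("z",yaw,degrees=True)
def path(*w,start=None):   # deltas of waypoints (cad,tilt,yaw) from start waypoint or measured pose
    if start is None:
        o=bot.get_obs();q=o["tool_rot"];p=o["eef_pos"];r=R.from_quat([q[1],q[2],q[3],q[0]])
    else: p,r=T(*start)
    for a in w:
        tp,tr=T(*a);print(a,"shift",np.round(r.inv().apply(tp-p),4).tolist(),"turn",np.round((r.inv()*tr).as_rotvec(degrees=True)/5,2).tolist())
E
python3 -c "
from h import *
path(([-.2,.1,.33],0,-60),([-.05,.15,.33],0,-120))"
```

```text
([-0.2, 0.1, 0.33], 0, -60) shift [-0.0028, 0.0285, -0.0853] turn [4.39, -8.03, -11.26]
([-0.05, 0.15, 0.33], 0, -120) shift [0.1056, -0.019, 0.0195] turn [8.95, -5.46, -22.5]
```

Request:
servo_tool --motion '[[[-0.003,0.029,-0.085,4.4,-8,-11.3,1],[-0.003,0.029,-0.085,4.4,-8,-11.3,1],[-0.003,0.029,-0.085,4.4,-8,-11.3,1],[-0.003,0.029,-0.085,4.4,-8,-11.3,1],[-0.003,0.029,-0.085,4.4,-8,-11.3,1],[-0.003,0.029,-0.085,4.4,-8,-11.3,1],[-0.003,0.029,-0.085,4.4,-8,-11.3,1],[-0.003,0.029,-0.085,4.4,-8,-11.3,1],[-0.003,0.029,-0.085,4.4,-8,-11.3,1],[-0.003,0.029,-0.085,4.4,-8,-11.3,1],[0.106,-0.019,0.02,8.95,-5.46,-22.5,1],[0.106,-0.019,0.02,8.95,-5.46,-22.5,1],[0.106,-0.019,0.02,8.95,-5.46,-22.5,1],[0.106,-0.019,0.02,8.95,-5.46,-22.5,1],[0.106,-0.019,0.02,8.95,-5.46,-22.5,1],[0.106,-0.019,0.02,8.95,-5.46,-22.5,1],[0.106,-0.019,0.02,8.95,-5.46,-22.5,1],[0.106,-0.019,0.02,8.95,-5.46,-22.5,1],[0.106,-0.019,0.02,8.95,-5.46,-22.5,1],[0.106,-0.019,0.02,8.95,-5.46,-22.5,1]]]'

```text
t: 5.13
eef_pos: [0.5303, 0.2324, 0.3295]
tool_rot: [0.003, 0.756, 0.647, 0.105]
contact_force: [-0.6, -0.4, -1.1]
gripper_width: 1.004
grasp_force: 0.0
```

```bash
python3 - <<'E'
from h import *
where();path(([-.05,.193,.3],0,-180),([-.053,.193,.20],20,-180))
E
```

```text
t 5.1333 caddy tcp [-0.0516  0.1539  0.3295] zaxis [ 0.15   0.145 -0.978] yaxis [ 0.987 -0.076  0.14 ] F [-0.6 -0.4 -1.1] w 1.0044049866432363 gf 0.0 q [-0.66  0.1   0.17  1.81 -0.07  1.03 -0.61]
([-0.05, 0.193, 0.3], 0, -180) shift [0.0341, -0.0055, 0.0348] turn [2.7, -0.05, -18.67]
([-0.053, 0.193, 0.2], 20, -180) shift [0.0185, -0.0225, 0.1321] turn [-0.59, -3.1, -18.94]
```

Request:
servo_tool --motion '[[[0.034,-0.006,0.035,2.7,0,-18.7,1],[0.034,-0.006,0.035,2.7,0,-18.7,1],[0.034,-0.006,0.035,2.7,0,-18.7,1],[0.034,-0.006,0.035,2.7,0,-18.7,1],[0.034,-0.006,0.035,2.7,0,-18.7,1],[0.034,-0.006,0.035,2.7,0,-18.7,1],[0.034,-0.006,0.035,2.7,0,-18.7,1],[0.034,-0.006,0.035,2.7,0,-18.7,1],[0.034,-0.006,0.035,2.7,0,-18.7,1],[0.034,-0.006,0.035,2.7,0,-18.7,1],[0.034,-0.006,0.035,2.7,0,-18.7,1],[0.034,-0.006,0.035,2.7,0,-18.7,1],[0.034,-0.006,0.035,2.7,0,-18.7,1],[0.034,-0.006,0.035,2.7,0,-18.7,1],[0.019,-0.023,0.132,-0.59,-3.1,-18.94,1],[0.019,-0.023,0.132,-0.59,-3.1,-18.94,1],[0.019,-0.023,0.132,-0.59,-3.1,-18.94,1],[0.019,-0.023,0.132,-0.59,-3.1,-18.94,1],[0.019,-0.023,0.132,-0.59,-3.1,-18.94,1],[0.019,-0.023,0.132,-0.59,-3.1,-18.94,1]]]'

```text
t: 6.8
eef_pos: [0.5338, 0.2718, 0.2015]
tool_rot: [0.175, 0.049, 0.983, -0.007]
contact_force: [0.9, -0.6, 0.5]
gripper_width: 1.0
grasp_force: 0.0
```

```bash
python3 - <<'E'
from h import *
where();path(([-.053,.193,.2],20,-180),([-.009,.193,.081],20,-180))
c=bot.read_camera("wrist")
P=[[.003+.0495,.193,.0305],[.003-.0495,.193,.1295],[.003-.0184,.193,.0984]]
print(proj(c,np.r_[CP,0]+Rc.apply(P)))
cv2.imwrite("pics/w2.png",c["img"][...,::-1])
E
```

```text
t 6.8 caddy tcp [-0.0516  0.1934  0.2015] zaxis [ 0.345 -0.    -0.939] yaxis [0.009 1.    0.003] F [ 0.9 -0.6  0.5] w 1.0001770803903287 gf 0.0 q [-0.72  0.23 -0.    2.    0.39  0.71  0.48]
([-0.053, 0.193, 0.2], 20, -180) shift [0.0019, -0.0005, 0.0009] turn [-0.0, 0.03, -0.11]
([-0.009, 0.193, 0.081], 20, -180) shift [0.0016, -0.0004, 0.1277] turn [-0.0, 0.03, -0.11]
[[251.27172588 197.93448342]
 [249.79736636 171.6589648 ]
 [250.41592945 182.68200632]]
```

View pics/w2.png

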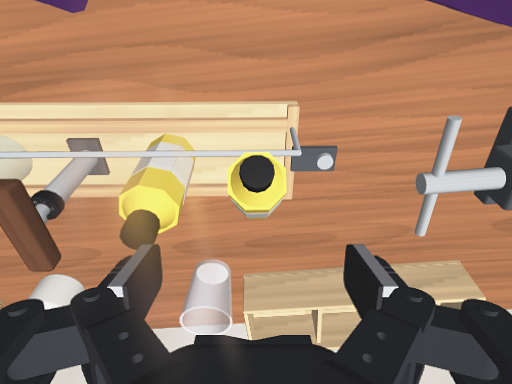

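The wrist view has the cap at (257,173), against a predicted (250,172). That puts the bottle about 4 mm further along +y, so I'll shift by that and descend.

Request:
servo_tool --motion '[[[0.002,0.004,0.03,0,0,-0.1,1],[0.002,0.004,0.06,0,0,-0.1,1],[0.002,0.004,0.085,0,0,-0.1,1],[0.002,0.004,0.105,0,0,-0.1,1],[0.002,0.004,0.12,0,0,-0.1,1],[0.002,0.004,0.128,0,0,-0.1,1],[0.002,0.004,0.128,0,0,-0.1,1],[0.002,0.004,0.128,0,0,-0.1,1]]]'

```text
t: 7.52
eef_pos: [0.5778, 0.2706, 0.0809]
tool_rot: [0.176, 0.045, 0.983, -0.008]
contact_force: [-0.4, -0.7, 0.5]
gripper_width: 0.999
grasp_force: 0.0
```

Request:
servo_tool --motion '[[[0,0,0,0,0,0,0.6],[0,0,0,0,0,0,0.5],[0,0,0,0,0,0,0.4],[0,0,0,0,0,0,0.3],[0,0,0,0,0,0,0.3],[0,0,0,0,0,0,0.3]]]' --grip_force 25

```text
t: 8.02
eef_pos: [0.5768, 0.2709, 0.0811]
tool_rot: [0.176, 0.045, 0.983, -0.008]
contact_force: [-2.4, -0.6, 6.9]
gripper_width: 0.595
grasp_force: 25.1
```

```bash
python3 - <<'E'
from h import *
where()
a=bot.read_camera("wrist")["img"];s=bot.read_camera("scene")["img"][120:280,230:350]
cv2.imwrite("pics/g1.png",np.hstack([a,cv2.resize(s,(288,384))])[...,::-1])
E
```

```text
t 8.0167 caddy tcp [-0.0087  0.1964  0.0811] zaxis [ 0.346  0.    -0.938] yaxis [0.001 1.    0.001] F [-2.4 -0.6  6.9] w 0.5946503445986868 gf 25.147535540163517 q [-0.71  0.45  0.06  2.01  0.5   0.47  0.39]
```

View pics/g1.png

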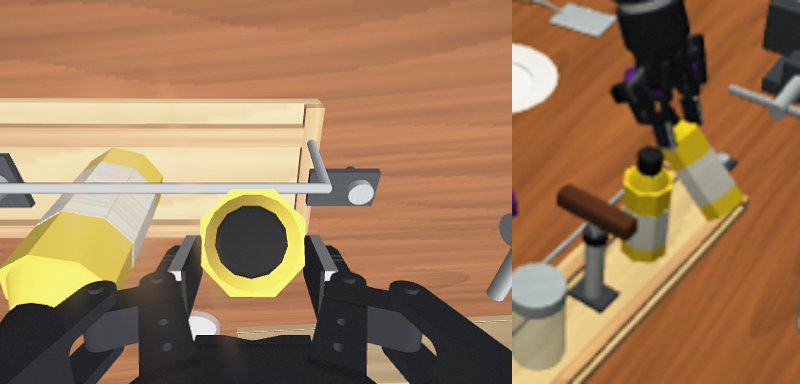

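Gripped: the opening is 50.5 mm, which matches the 52 mm flats, and both fingers are on the body. Next I'll lift, rotate 45° and place.

```bash
python3 - <<'E'
from h import *;from sim import *
s=([-.0087,.1964,.0811],20,-180)
w=[([-.009,.1964,.135],20,-180),([-.005,.1964,.145],-25,-180),([-.005,.1964,.092],-25,-180),([.07,.1964,.26],-25,-180)]
path(*w)
z=bot.get_obs()["q"]
for a in w: z=run(z,*T(*a),12);print(np.round(z,2),np.abs(err(z,*T(*a))).max())
E
```

```text
([-0.009, 0.1964, 0.135], 20, -180) shift [-0.0184, -0.0, -0.0506] turn [0.0, 0.05, -0.02]
([-0.005, 0.1964, 0.145], -25, -180) shift [-0.0256, -0.0, -0.0586] turn [0.01, 9.05, -0.01]
([-0.005, 0.1964, 0.092], -25, -180) shift [-0.0072, -0.0, -0.0089] turn [0.01, 9.05, -0.01]
([0.07, 0.1964, 0.26], -25, -180) shift [-0.1358, 0.0002, -0.1405] turn [0.01, 9.05, -0.01]
[-0.68  0.37  0.01  1.97  0.43  0.58  0.48] 2.7755575615628914e-16
[-0.3   0.73 -0.19  1.35 -0.1   1.44  1.05] 3.3306690738754696e-16
[-0.31  0.79 -0.19  1.38 -0.09  1.36  1.06] 1.1102230246251565e-16
[-0.29  0.77 -0.17  1.03 -0.1   1.74  1.05] 1.1622647289044605e-16
```

Request:
servo_tool --motion '[[[0,0,0,0,0,0,0.2],[0,0,0,0,0,0,0.2],[-0.004,0,-0.012,0,0,0,0.2],[-0.01,0,-0.026,0,0,0,0.2],[-0.015,0,-0.04,0,0,0,0.2],[-0.018,0,-0.05,0,0,0,0.2],[-0.019,0,-0.051,0,1,0,0.2],[-0.02,0,-0.052,0,2,0,0.2],[-0.021,0,-0.053,0,3,0,0.2],[-0.022,0,-0.054,0,4,0,0.2],[-0.023,0,-0.055,0,5,0,0.2],[-0.023,0,-0.056,0,6,0,0.2],[-0.024,0,-0.057,0,7,0,0.2],[-0.025,0,-0.058,0,8,0,0.2],[-0.026,0,-0.059,0,9,0,0.2],[-0.026,0,-0.059,0,9.05,0,0.2],[-0.026,0,-0.059,0,9.05,0,0.2]]]' --grip_force 60

```text
t: 9.53
eef_pos: [0.581, 0.2688, 0.142]
tool_rot: [-0.217, 0.045, 0.975, 0.009]
contact_force: [0.2, 0.4, -3.4]
gripper_width: 0.561
grasp_force: 62.1
```

```bash
python3 - <<'E'
from h import *
where()
a=bot.read_camera("top")["img"][120:200,150:270];S=bot.read_camera("scene");s=S["img"][110:270,230:350]
W=lambda P:np.r_[CP,0]+Rc.apply(P)
# expected upright bottle axis in scene px: origin at z .082+.053
print("axis base/cap expected",proj(S,W([[.003,.1964,.065],[.003,.1964,.205]])))
cv2.imwrite("pics/g2.png",np.hstack([cv2.resize(s,(450,600),interpolation=cv2.INTER_CUBIC),cv2.copyMakeBorder(cv2.resize(a,(345,230)),0,370,0,0,cv2.BORDER_CONSTANT)])[...,::-1])
E
```

```text
t 9.5333 caddy tcp [-0.0044  0.1947  0.142 ] zaxis [-0.424 -0.001 -0.906] yaxis [ 0.003  1.    -0.002] F [ 0.2  0.4 -3.4] w 0.5610467055899934 gf 62.11208396125585 q [-0.31  0.73 -0.18  1.35 -0.1   1.44  1.04]
axis base/cap expected [[305.4612204  190.3957112 ]
 [310.37288771 149.83233504]]
```

View pics/g2.png

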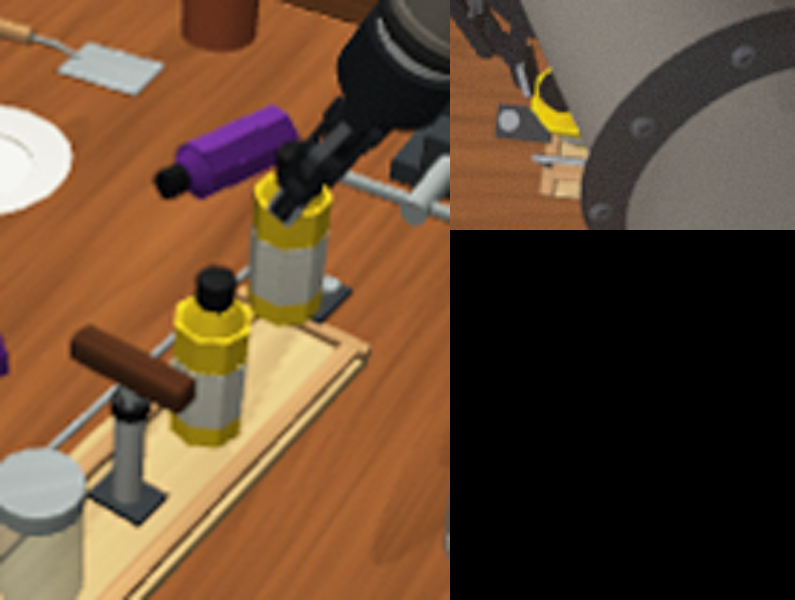

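The bottle hangs upright, with its base at about scene px (306,195) as predicted. Lowering.

```bash
python3 -c "
from h import *
path(([-.0044,.195,.097],-25,-180),([-.0044,.195,.090],-25,-180))"
```

```text
([-0.0044, 0.195, 0.097], -25, -180) shift [-0.0211, -0.0012, 0.042] turn [-0.0, -0.0, -0.01]
([-0.0044, 0.195, 0.09], -25, -180) shift [-0.0241, -0.0012, 0.0484] turn [-0.0, -0.0, -0.01]
```

Request:
servo_tool --motion '[[[-0.005,0,0.01,0,0,0,0.2],[-0.01,0,0.02,0,0,0,0.2],[-0.015,0,0.03,0,0,0,0.2],[-0.018,0,0.037,0,0,0,0.2],[-0.02,0,0.041,0,0,0,0.2],[-0.021,0,0.043,0,0,0,0.2],[-0.021,0,0.043,0,0,0,0.2],[-0.021,0,0.043,0,0,0,0.2]]]'

```text
t: 10.3
eef_pos: [0.5813, 0.27, 0.0965]
tool_rot: [-0.217, 0.044, 0.975, 0.01]
contact_force: [0.3, -0.9, -4.0]
gripper_width: 0.565
grasp_force: 62.5
```

Request:
servo_tool --motion '[[[0,0,0.001,0,0,0,0.2],[-0.001,0,0.002,0,0,0,0.2],[-0.001,0,0.002,0,0,0,0.2]]]'

```text
t: 10.55
eef_pos: [0.5814, 0.2698, 0.0942]
tool_rot: [-0.217, 0.044, 0.975, 0.01]
contact_force: [-0.1, 0.3, -3.9]
gripper_width: 0.565
grasp_force: 62.4
```

Request:
servo_tool --motion '[[[0,0,0.001,0,0,0,0.2],[-0.001,0,0.002,0,0,0,0.2],[-0.001,0,0.002,0,0,0,0.2]]]'

```text
t: 10.8
eef_pos: [0.5812, 0.2697, 0.0916]
tool_rot: [-0.217, 0.044, 0.975, 0.009]
contact_force: [-0.4, 0.3, -3.5]
gripper_width: 0.564
grasp_force: 62.4
```

Request:
servo_tool --motion '[[[0,0,0.001,0,0,0,0.2],[-0.001,0,0.002,0,0,0,0.2],[-0.001,0,0.002,0,0,0,0.2]]]'

```text
t: 11.05
eef_pos: [0.5824, 0.2699, 0.0907]
tool_rot: [-0.216, 0.045, 0.975, 0.01]
contact_force: [1.8, -0.7, 3.6]
gripper_width: 0.562
grasp_force: 64.4
```

Request:
servo_tool --motion '[[[0,0,0.001,0,0,0,0.2],[-0.0005,0,0.001,0,0,0,0.2],[-0.0005,0,0.001,0,0,0,0.2]]]'

```text
t: 11.3
eef_pos: [0.5827, 0.2701, 0.0905]
tool_rot: [-0.216, 0.045, 0.975, 0.01]
contact_force: [1.3, -1.0, 8.5]
gripper_width: 0.565
grasp_force: 65.4
```

Contact came at the expected height. Releasing.

Request:
servo_tool --motion '[[[0,0,0,0,0,0,0.55],[0,0,0,0,0,0,0.6],[0,0,0,0,0,0,0.65],[0,0,0,0,0,0,0.75],[0,0,0,0,0,0,0.9],[0,0,0,0,0,0,1],[0,0,0,0,0,0,1],[0,0,0,0,0,0,1]]]' --grip_force 20

```text
t: 11.97
eef_pos: [0.5812, 0.2698, 0.0883]
tool_rot: [-0.217, 0.044, 0.975, 0.009]
contact_force: [0.6, -0.6, 1.0]
gripper_width: 1.002
grasp_force: 0.0
```

```bash
python3 - <<'E'
from h import *
where()
path(([.06,.197,.24],-25,-180))
E
```

```text
t 11.9667 caddy tcp [-0.0042  0.1957  0.0883] zaxis [-0.424 -0.    -0.906] yaxis [ 0.001  1.    -0.001] F [ 0.6 -0.6  1. ] w 1.0017435001071098 gf 0.0 q [-0.31  0.79 -0.18  1.38 -0.1   1.36  1.05]
([0.06, 0.197, 0.24], -25, -180) shift [0.0062, 0.0012, -0.1646] turn [-0.0, -0.02, -0.02]
```

Request:
servo_tool --motion '[[[0,0,-0.025,0,0,0,1],[0,0,-0.06,0,0,0,1],[0,0,-0.1,0,0,0,1],[0,0,-0.14,0,0,0,1],[0,0,-0.165,0,0,0,1],[0,0,-0.165,0,0,0,1],[0,0,-0.165,0,0,0,1]]]'

```text
t: 12.55
eef_pos: [0.6522, 0.2637, 0.2394]
tool_rot: [-0.215, 0.045, 0.975, 0.01]
contact_force: [-0.2, -0.1, -0.3]
gripper_width: 1.003
grasp_force: 0.0
```

```bash
python3 - <<'E'
from h import *;from sim import *
where()
w=[([0.02,.1,.30],0,-180),([0,0,.24],0,-180),([0,0,.121],0,-180),([0,0,.195],0,-180)]
path(*w)
z=bot.get_obs()["q"]
for a in w: z=run(z,*T(*a),12);print(np.round(z,2),np.abs(err(z,*T(*a))).max())
E
```

```text
t 12.55 caddy tcp [0.067  0.196  0.2394] zaxis [-0.421  0.002 -0.907] yaxis [0.002 1.    0.001] F [-0.2 -0.1 -0.3] w 1.0034627992815717 gf 0.0 q [-0.3   0.78 -0.16  1.05 -0.1   1.7   1.05]
([0.02, 0.1, 0.3], 0, -180) shift [0.068, -0.096, -0.0353] turn [0.01, -4.98, -0.02]
([0, 0, 0.24], 0, -180) shift [0.0607, -0.1961, 0.0274] turn [0.01, -4.98, -0.02]
([0, 0, 0.121], 0, -180) shift [0.0107, -0.1962, 0.1353] turn [0.01, -4.98, -0.02]
([0, 0, 0.195], 0, -180) shift [0.0418, -0.1961, 0.0682] turn [0.01, -4.98, -0.02]
[-0.27  0.33 -0.14  1.57  0.05  1.25  1.06] 2.6275896390775295e-16
[-0.15  0.29 -0.11  1.76  0.03  1.1   1.21] 2.944738499521647e-17
[-0.16  0.42 -0.1   1.87  0.06  0.86  1.2 ] 3.07233142116646e-17
[-0.15  0.33 -0.11  1.81  0.04  1.    1.21] 1.1102230246251565e-16
```

Request:
servo_tool --motion '[[[0.068,-0.096,-0.035,0,-5,0,1],[0.068,-0.096,-0.035,0,-5,0,1],[0.068,-0.096,-0.035,0,-5,0,1],[0.068,-0.096,-0.035,0,-5,0,1],[0.068,-0.096,-0.035,0,-5,0,1],[0.061,-0.196,0.027,0,-5,0,1],[0.061,-0.196,0.027,0,-5,0,1],[0.061,-0.196,0.027,0,-5,0,1],[0.061,-0.196,0.027,0,-5,0,1],[0.061,-0.196,0.027,0,-5,0,1],[0.061,-0.196,0.027,0,-5,0,1]]]'

```text
t: 13.47
eef_pos: [0.5667, 0.0757, 0.2385]
tool_rot: [-0.002, 0.045, 0.999, -0.0]
contact_force: [-0.0, 1.2, 1.2]
gripper_width: 1.0
grasp_force: 0.0
```

```bash
python3 - <<'E'
from h import *
where()
c=bot.read_camera("wrist");S=bot.read_camera("scene");s=S["img"][130:320,190:340]
W=lambda P:np.r_[CP,0]+Rc.apply(P)
print("handle corners wrist",proj(c,W([[.045,0,.148],[-.045,0,.148],[0,0,.148]])))
print("standing scene base/cap",proj(S,W([[.003,.196,.012],[.003,.196,.152]])))
cv2.imwrite("pics/h1.png",np.hstack([c["img"],cv2.resize(s,(288,365),interpolation=cv2.INTER_CUBIC) if 0 else cv2.copyMakeBorder(cv2.resize(s,(288,365)),0,19,0,0,cv2.BORDER_CONSTANT)])[...,::-1])
E
```

```text
t 13.4667 caddy tcp [-0.0013  0.0011  0.2385] zaxis [-0.004 -0.    -1.   ] yaxis [ 0.  1. -0.] F [-0.   1.2  1.2] w 0.9995955761419677 gf 0.0 q [-0.15  0.29 -0.12  1.76  0.04  1.1   1.21]
handle corners wrist [[249.83385038 239.6206185 ]
 [249.52424166 139.19467265]
 [249.68745043 191.70196544]]
standing scene base/cap [[303.69736746 204.16675943]
 [308.35616766 166.05710182]]
```

View pics/h1.png

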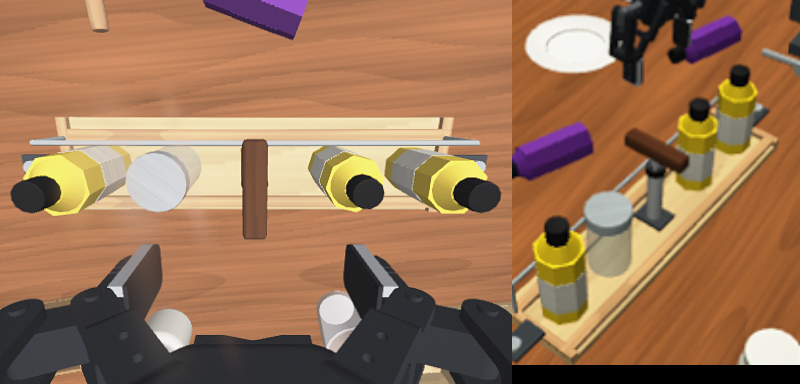

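All four stand in the lane, with the righted bottle at crop right (737,110). The handle bar is centred at wrist px (255,190), about 5 px to +y of the prediction, so I'll shift about 3 mm and descend.

Request:
servo_tool --motion '[[[0,0.002,0.03,0,0,0,0.8],[0,0.002,0.06,0,0,0,0.7],[-0.001,0.002,0.085,0,0,0,0.7],[-0.001,0.002,0.105,0,0,0,0.7],[-0.001,0.002,0.116,0,0,0,0.7],[-0.001,0.002,0.116,0,0,0,0.7],[-0.001,0.002,0.116,0,0,0,0.7]]]'

```text
t: 14.15
eef_pos: [0.5682, 0.0772, 0.1238]
tool_rot: [-0.001, 0.045, 0.999, -0.0]
contact_force: [0.6, 0.1, 1.2]
gripper_width: 0.704
grasp_force: 0.0
```

Request:
servo_tool --motion '[[[0,0,0,0,0,0,0.5],[0,0,0,0,0,0,0.4],[0,0,0,0,0,0,0.3],[0,0,0,0,0,0,0.2],[0,0,0,0,0,0,0.1],[0,0,0,0,0,0,0.1]]]' --grip_force 20

```text
t: 14.65
eef_pos: [0.5687, 0.0771, 0.1247]
tool_rot: [0.001, 0.045, 0.999, 0.0]
contact_force: [-0.6, 2.1, 6.8]
gripper_width: 0.24
grasp_force: 19.9
```

```bash
python3 -c "
from h import *
where()"
```

```text
t 14.65 caddy tcp [0.0006 0.0027 0.1247] zaxis [ 0.001  0.001 -1.   ] yaxis [0.001 1.    0.001] F [-0.6  2.1  6.8] w 0.2404457890933238 gf 19.87428456544876 q [-0.15  0.41 -0.11  1.88  0.06  0.86  1.18]
```

Request:
servo_tool --motion '[[[0,0,0,0,0,0,0.1],[0,0,0,0,0,0,0.1],[0,0,0,0,0,0,0.1],[0,0,0,0,0,0,0.1]]]' --grip_force 80

```text
t: 14.98
eef_pos: [0.5688, 0.0771, 0.1251]
tool_rot: [0.001, 0.045, 0.999, 0.0]
contact_force: [-1.8, 2.0, 8.3]
gripper_width: 0.182
grasp_force: 78.2
```

```bash
python3 -c "
from h import *
where()"
```

```text
t 14.9833 caddy tcp [0.0006 0.0027 0.1251] zaxis [ 0.001  0.001 -1.   ] yaxis [0.001 1.    0.001] F [-1.8  2.   8.3] w 0.18200406897435875 gf 78.21293894201517 q [-0.15  0.41 -0.11  1.88  0.06  0.86  1.18]
```

Request:
servo_tool --motion '[[[0,0,-0.003,0,0,0,0.1],[0,0,-0.008,0,0,0,0.1],[0,0,-0.014,0,0,0,0.1],[0,0,-0.02,0,0,0,0.1],[0,0,-0.026,0,0,0,0.1],[0,0,-0.032,0,0,0,0.1],[0,0,-0.038,0,0,0,0.1],[0,0,-0.044,0,0,0,0.1],[0,0,-0.05,0,0,0,0.1],[0,0,-0.056,0,0,0,0.1],[0,0,-0.061,0,0,0,0.1],[0,0,-0.065,0,0,0,0.1],[0,0,-0.065,0,0,0,0.1],[0,0,-0.065,0,0,0,0.1]]]'

```text
t: 16.15
eef_pos: [0.568, 0.0763, 0.1886]
tool_rot: [-0.0, 0.045, 0.999, -0.0]
contact_force: [-0.9, 0.3, -0.6]
gripper_width: 0.099
grasp_force: 0.0
```

```bash
cat >look.py <<'E'
from h import *;import sys
where()
S=bot.read_camera("scene");im=S["img"]
W=lambda P:np.r_[CP,0]+Rc.apply(P)
z0=138
u=proj(S,W([[0,0,.112],[0,0,.118],[0,0,.182],[0,0,.188],[0,0,.208]]));print(np.round(u,1).tolist())
cx,cy=u[1];x0,y0=int(cx)-30,int(cy)-50
cv2.imwrite(sys.argv[1],cv2.resize(im[y0:y0+75,x0:x0+60],(480,600),interpolation=cv2.INTER_CUBIC)[...,::-1]);print("crop origin",x0,y0,"x8")
for x in(int(cx)-1,int(cx)):print(x,[(y,int(im[y,x].mean())) for y in range(y0+15,y0+68)])
E
python3 look.py pics/m1.png
```

```text
t 16.15 caddy tcp [-1.000e-04  1.800e-03  1.886e-01] zaxis [-0.001 -0.001 -1.   ] yaxis [ 0.001  1.    -0.001] F [-0.9  0.3 -0.6] w 0.09901729519592346 gf 0.0 q [-0.15  0.34 -0.11  1.82  0.05  0.99  1.2 ]
[[263.8, 216.0], [263.9, 214.2], [264.6, 194.7], [264.6, 192.7], [264.8, 186.2]]
crop origin 233 164 x8
262 [(179, 19), (180, 20), (181, 23), (182, 20), (183, 20), (184, 22), (185, 15), (186, 16), (187, 74), (188, 110), (189, 114), (190, 111), (191, 111), (192, 109), (193, 108), (194, 105), (195, 103), (196, 100), (197, 100), (198, 97), (199, 100), (200, 86), (201, 67), (202, 60), (203, 56), (204, 56), (205, 57), (206, 53), (207, 45), (208, 35), (209, 28), (210, 26), (211, 23), (212, 46), (213, 75), (214, 88), (215, 77), (216, 56), (217, 43), (218, 37), (219, 21), (220, 6), (221, 4), (222, 61), (223, 101), (224, 109), (225, 107), (226, 108), (227, 108), (228, 107), (229, 108), (230, 108), (231, 109)]
263 [(179, 17), (180, 17), (181, 17), (182, 16), (183, 17), (184, 20), (185, 19), (186, 8), (187, 47), (188, 99), (189, 113), (190, 110), (191, 110), (192, 107), (193, 105), (194, 103), (195, 101), (196, 99), (197, 98), (198, 98), (199, 99), (200, 97), (201, 76), (202, 61), (203, 59), (204, 56), (205, 55), (206, 57), (207, 51), (208, 41), (209, 33), (210, 29), (211, 27), (212, 28), (213, 67), (214, 97), (215, 101), (216, 90), (217, 77), (218, 70), (219, 38), (220, 7), (221, 5), (222, 47), (223, 99), (224, 114), (225, 111), (226, 111), (227, 112), (228, 111), (229, 111), (230, 111), (231, 110)]
```

View pics/m1.png

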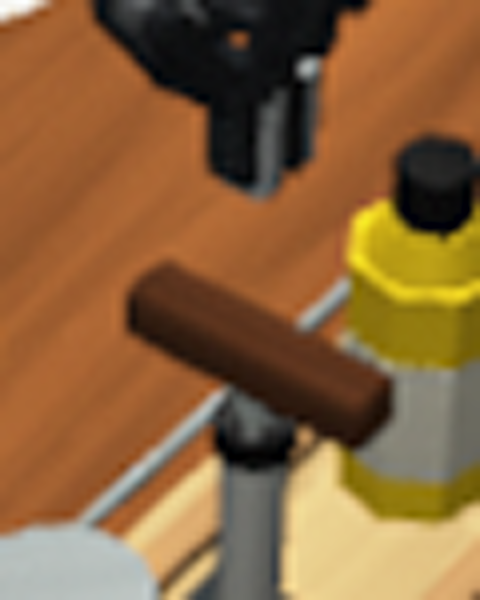

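The grip slipped: the handle is back down in its tube, and the pads only had its top edge. I'll regrip about 13 mm deeper; the fingertips still stay above the collar.

Request:
servo_tool --motion '[[[0,0.001,0,0,0,0,0.6],[0,0.001,0,0,0,0,0.6],[0,0.001,0,0,0,0,0.6],[0,0.001,0.02,0,0,0,0.6],[0,0.001,0.045,0,0,0,0.6],[0,0.001,0.065,0,0,0,0.6],[0,0.001,0.076,0,0,0,0.6],[0,0.001,0.078,0,0,0,0.6],[0,0.001,0.078,0,0,0,0.6]]]' --grip_force 20

```text
t: 16.95
eef_pos: [0.5676, 0.0772, 0.1101]
tool_rot: [-0.001, 0.045, 0.999, -0.001]
contact_force: [-0.3, 0.5, -0.6]
gripper_width: 0.6
grasp_force: 0.0
```

Request:
servo_tool --motion '[[[0,0,0,0,0,0,0.4],[0,0,0,0,0,0,0.3],[0,0,0,0,0,0,0.2],[0,0,0,0,0,0,0.1],[0,0,0,0,0,0,0.1],[0,0,0,0,0,0,0.1]]]'

```text
t: 17.45
eef_pos: [0.5689, 0.0772, 0.1119]
tool_rot: [0.001, 0.046, 0.999, -0.0]
contact_force: [-1.9, -1.7, 7.2]
gripper_width: 0.25
grasp_force: 24.1
```

Request:
servo_tool --motion '[[[0,0,0,0,0,0,0.1],[0,0,0,0,0,0,0.1],[0,0,0,0,0,0,0.1],[0,0,0,0,0,0,0.1]]]' --grip_force 60

```text
t: 17.78
eef_pos: [0.5689, 0.0772, 0.1121]
tool_rot: [0.001, 0.046, 0.999, -0.0]
contact_force: [-0.5, -0.9, 6.8]
gripper_width: 0.24
grasp_force: 60.7
```

The opening now holds at 0.24 under 60 N, so the grip is solid. Pulling with 100 N.

Request:
servo_tool --motion '[[[0,0,0,0,0,0,0.1],[0,0,0,0,0,0,0.1],[0,0,-0.003,0,0,0,0.1],[0,0,-0.008,0,0,0,0.1],[0,0,-0.014,0,0,0,0.1],[0,0,-0.02,0,0,0,0.1],[0,0,-0.026,0,0,0,0.1],[0,0,-0.032,0,0,0,0.1],[0,0,-0.038,0,0,0,0.1],[0,0,-0.044,0,0,0,0.1],[0,0,-0.05,0,0,0,0.1],[0,0,-0.056,0,0,0,0.1],[0,0,-0.062,0,0,0,0.1],[0,0,-0.068,0,0,0,0.1],[0,0,-0.072,0,0,0,0.1],[0,0,-0.074,0,0,0,0.1],[0,0,-0.074,0,0,0,0.1],[0,0,-0.074,0,0,0,0.1]]]' --grip_force 100

```text
t: 19.28
eef_pos: [0.5687, 0.0771, 0.1836]
tool_rot: [0.0, 0.045, 0.999, -0.0]
contact_force: [7.3, -0.3, -11.6]
gripper_width: 0.228
grasp_force: 98.3
```

```bash
python3 look.py pics/m2.png
```

```text
t 19.2833 caddy tcp [0.0006 0.0027 0.1836] zaxis [ 0.    -0.001 -1.   ] yaxis [ 0.001  1.    -0.001] F [  7.3  -0.3 -11.6] w 0.22800784907763103 gf 98.30370426177979 q [-0.15  0.34 -0.12  1.82  0.05  0.98  1.19]
[[263.8, 216.0], [263.9, 214.2], [264.6, 194.7], [264.6, 192.7], [264.8, 186.2]]
crop origin 233 164 x8
262 [(179, 16), (180, 15), (181, 16), (182, 17), (183, 16), (184, 14), (185, 16), (186, 16), (187, 17), (188, 15), (189, 14), (190, 68), (191, 99), (192, 101), (193, 99), (194, 97), (195, 96), (196, 95), (197, 93), (198, 94), (199, 93), (200, 93), (201, 94), (202, 96), (203, 96), (204, 95), (205, 96), (206, 98), (207, 100), (208, 100), (209, 100), (210, 100), (211, 141), (212, 115), (213, 70), (214, 54), (215, 23), (216, 9), (217, 28), (218, 37), (219, 22), (220, 6), (221, 4), (222, 62), (223, 101), (224, 109), (225, 108), (226, 107), (227, 107), (228, 108), (229, 109), (230, 108), (231, 107)]
263 [(179, 14), (180, 10), (181, 11), (182, 11), (183, 10), (184, 9), (185, 18), (186, 18), (187, 12), (188, 7), (189, 23), (190, 69), (191, 94), (192, 96), (193, 91), (194, 90), (195, 90), (196, 91), (197, 93), (198, 94), (199, 93), (200, 91), (201, 91), (202, 93), (203, 92), (204, 92), (205, 94), (206, 93), (207, 94), (208, 96), (209, 94), (210, 95), (211, 93), (212, 93), (213, 98), (214, 92), (215, 52), (216, 10), (217, 36), (218, 63), (219, 37), (220, 8), (221, 7), (222, 45), (223, 101), (224, 113), (225, 112), (226, 111), (227, 111), (228, 111), (229, 111), (230, 111), (231, 110)]
```

View pics/m2.png

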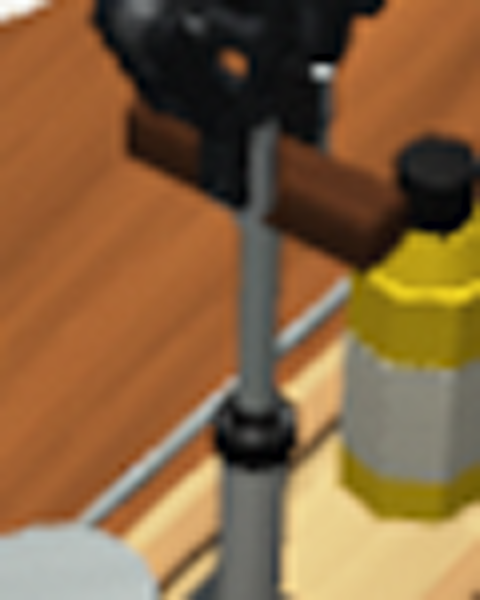

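The ring has come up at the tube mouth, near crop (255,405). I'll measure the pull-out numerically against the pushed-in picture.

```bash
cat >meas.py <<'E'
from h import *
from scipy.optimize import minimize_scalar
W=lambda P:np.r_[CP,0]+Rc.apply(P)
ims=[];
for _ in range(4): S=bot.read_camera("scene");ims.append(S["img"].astype(float))
im=np.mean(ims,0);x0,y0=233,164
new=im[y0:y0+75,x0:x0+60]
old=cv2.resize(cv2.imread("pics/m1.png")[...,::-1],(60,75),interpolation=cv2.INTER_AREA).astype(float)
def edges(I,d,cols):
    B=np.array([[a,b,.138+d+c] for a in(-.045,.045) for b in(-.011,.011) for c in(-.01,.01)])
    h=cv2.convexHull(proj(S,W(B)).astype(np.float32))[:,0]-[x0,y0];res=[]
    n=len(h);r=I[...,0]-0*I[...,2]
    for c in cols:
        ys=[]
        for i in range(n):
            p,q=h[i],h[(i+1)%n]
            if (p[0]-c)*(q[0]-c)<0: ys.append(p[1]+(q[1]-p[1])*(c-p[0])/(q[0]-p[0]))
        if len(ys)<2: continue
        lo=max(ys)
        col=np.interp(np.arange(0,75,.1),np.arange(75),r[:,c]);k0=int((lo-4)*10);k1=int((lo+4)*10)
        g=np.gradient(cv2.GaussianBlur(col[None],(0,0),4)[0])[max(k0,0):k1];res.append((c,round(lo,1),round((max(k0,0)+np.argmax(g))/10-lo,1)))
    return res
for cols in(range(38,46),):
    b0=edges(old,0,cols);print("old",b0)
    for d in(.066,.070,.074): print(d,edges(new,d,cols))
print(np.round(new.mean(2)).astype(int)[44:62,24:40])
print(np.round(old.mean(2)).astype(int)[44:62,24:40])
where()
E
python3 meas.py
```

```text
old [(38, np.float64(55.0), np.float64(-2.0)), (39, np.float64(55.5), np.float64(0.4)), (40, np.float64(56.1), np.float64(-1.5)), (41, np.float64(56.6), np.float64(-2.0)), (42, np.float64(57.2), np.float64(-1.9)), (43, np.float64(57.7), np.float64(-2.1)), (44, np.float64(57.3), np.float64(-1.6)), (45, np.float64(56.4), np.float64(-0.9))]
0.066 [(38, np.float64(33.9), np.float64(-3.4)), (39, np.float64(34.4), np.float64(-3.8)), (40, np.float64(34.9), np.float64(-3.5)), (41, np.float64(35.4), np.float64(-3.8)), (42, np.float64(35.9), np.float64(-3.5)), (43, np.float64(36.4), np.float64(-3.8)), (44, np.float64(36.9), np.float64(-3.5)), (45, np.float64(37.1), np.float64(-3.5))]
0.07 [(38, np.float64(32.5), np.float64(-2.0)), (39, np.float64(33.0), np.float64(-2.4)), (40, np.float64(33.6), np.float64(-2.2)), (41, np.float64(34.1), np.float64(-2.5)), (42, np.float64(34.6), np.float64(-2.2)), (43, np.float64(35.1), np.float64(-2.5)), (44, np.float64(35.6), np.float64(-2.2)), (45, np.float64(35.8), np.float64(-2.2))]
0.074 [(38, np.float64(31.2), np.float64(-0.7)), (39, np.float64(31.7), np.
[... 2193 characters left out ...]
6  33 108 127  71]
 [102 102  65   9  10  22  38  47  35  22  18   8  26  95 110  93]
 [104 109  90  41   5   6   8  10   8   7   4   8  55  84  93 134]
 [107 138 156 106  25   7   7   7   8   8   7  16  56  92 133 175]
 [136 179 186 138  71  59  46  25  30  38  51  57  81 136 175 191]
 [185 196 185 141  98  99  97  89  86  83  81  83 126 172 187 195]
 [199 192 173 130 101 108 114 112 106  98  88  97 148 180 188 197]
 [191 181 161 125  99 107 112 112 104  95  85 112 162 188 195 200]]
t 19.5333 caddy tcp [0.0006 0.0027 0.1835] zaxis [ 0.    -0.001 -1.   ] yaxis [ 0.001  1.    -0.001] F [  7.3  -0.5 -11.2] w 0.22718928985534328 gf 98.30549955368042 q [-0.15  0.34 -0.12  1.82  0.05  0.98  1.19]
```

Three estimates agree: the pull-out is about 71 mm, just past the 70 mm mark. They are 70.9 mm from the bar edge, 71.1 mm from the ring's edge against the collar, and 71.4 mm from the tool. I'll hold briefly to rule out creep.

Request:
servo_tool --motion '[[[0,0,0,0,0,0,0.1],[0,0,0,0,0,0,0.1],[0,0,0,0,0,0,0.1],[0,0,0,0,0,0,0.1],[0,0,0,0,0,0,0.1],[0,0,0,0,0,0,0.1],[0,0,0,0,0,0,0.1],[0,0,0,0,0,0,0.1],[0,0,0,0,0,0,0.1],[0,0,0,0,0,0,0.1],[0,0,0,0,0,0,0.1],[0,0,0,0,0,0,0.1]]]'

```text
t: 20.53
eef_pos: [0.5687, 0.0772, 0.1835]
tool_rot: [0.0, 0.045, 0.999, -0.0]
contact_force: [5.9, 0.3, -11.0]
gripper_width: 0.224
grasp_force: 98.3
```

```bash
python3 meas.py | grep -v "^old\|^0.06\|0.074 "
```

```text
0.07 [(38, np.float64(32.5), np.float64(-2.0)), (39, np.float64(33.0), np.float64(-2.4)), (40, np.float64(33.6), np.float64(-2.2)), (41, np.float64(34.1), np.float64(-2.5)), (42, np.float64(34.6), np.float64(-2.2)), (43, np.float64(35.1), np.float64(-2.5)), (44, np.float64(35.6), np.float64(-2.2)), (45, np.float64(35.8), np.float64(-2.2))]
[[100  98 100 103 105 100  96  98  93  80  80  90  95  99 101 122]
 [ 98  99 102 104 105 101  96  99  93  80  85  97 101 101 133 174]
 [ 98 102 103 102 104 100  95  99  93  79  91 102 102 133 178 193]
 [101 102 102 102 144 141  93  98  92  79  93 111 139 178 193 190]
 [101 100 101 136 152 116  95  99  92  78  85 151 192 194 190 179]
 [ 99 100 157 169  93  71  98 100  92  81  64 118 183 194 180 171]
 [104 156 173 110  34  54  94 104  95  77  58  57 108 160 172 171]
 [154 185 136  52  44  25  54  71  66  46  44  81  96 139 173 170]
 [180 149  79  56  58  13  13  23  22  12  20  72  85 134 172 168]
 [141 106  69  37  50  29  18  28  31  15  24  46  47 125 171 150]
 [101  95  60  11  29  38  56  74  60  35  33  26  26 123 154 104]
 [102 104  69   1  12
[... 1167 characters left out ...]
6  33 108 127  71]
 [102 102  65   9  10  22  38  47  35  22  18   8  26  95 110  93]
 [104 109  90  41   5   6   8  10   8   7   4   8  55  84  93 134]
 [107 138 156 106  25   7   7   7   8   8   7  16  56  92 133 175]
 [136 179 186 138  71  59  46  25  30  38  51  57  81 136 175 191]
 [185 196 185 141  98  99  97  89  86  83  81  83 126 172 187 195]
 [199 192 173 130 101 108 114 112 106  98  88  97 148 180 188 197]
 [191 181 161 125  99 107 112 112 104  95  85 112 162 188 195 200]]
t 20.7333 caddy tcp [0.0006 0.0027 0.1835] zaxis [ 0.    -0.001 -1.   ] yaxis [ 0.002  1.    -0.001] F [  6.9   0.6 -11.5] w 0.22311522490196456 gf 98.30473780632019 q [-0.15  0.34 -0.12  1.82  0.05  0.98  1.19]
```

The handle is creeping down about 0.4 mm/s. I'll tighten to 120 N and raise 1.5 mm for margin.

Request:
servo_tool --motion '[[[0,0,0,0,0,0,0.1],[0,0,0,0,0,0,0.1],[0,0,-0.0007,0,0,0,0.1],[0,0,-0.0015,0,0,0,0.1],[0,0,-0.0015,0,0,0,0.1],[0,0,-0.0015,0,0,0,0.1]]]' --grip_force 120

```text
t: 21.23
eef_pos: [0.5688, 0.0771, 0.185]
tool_rot: [0.0, 0.045, 0.999, -0.0]
contact_force: [7.8, 0.2, -12.1]
gripper_width: 0.218
grasp_force: 122.4
```

```bash
python3 meas.py | sed -n '2,4p;13,15p;$p'
```

```text
0.066 [(38, np.float64(33.9), np.float64(-4.1)), (39, np.float64(34.4), np.float64(-3.9)), (40, np.float64(34.9), np.float64(-4.0)), (41, np.float64(35.4), np.float64(-4.0)), (42, np.float64(35.9), np.float64(-4.0)), (43, np.float64(36.4), np.float64(-4.0)), (44, np.float64(36.9), np.float64(-4.0)), (45, np.float64(37.1), np.float64(-4.1))]
0.07 [(38, np.float64(32.5), np.float64(-2.8)), (39, np.float64(33.0), np.float64(-2.5)), (40, np.float64(33.6), np.float64(-3.0)), (41, np.float64(34.1), np.float64(-2.7)), (42, np.float64(34.6), np.float64(-3.0)), (43, np.float64(35.1), np.float64(-2.7)), (44, np.float64(35.6), np.float64(-3.0)), (45, np.float64(35.8), np.float64(-3.0))]
0.074 [(38, np.float64(31.2), np.float64(-1.5)), (39, np.float64(31.7), np.float64(-1.2)), (40, np.float64(32.2), np.float64(-1.6)), (41, np.float64(32.7), np.float64(-1.3)), (42, np.float64(33.2), np.float64(-1.6)), (43, np.float64(33.7), np.float64(-1.3)), (44, np.float64(34.2), np.float64(-1.6)), (45, np.float64(34.6), np.float64(-1.8))]
 [180 148  79  56  61  16   8   8  12   9  22  74  84 135 173 168]
 [141 106  69  36  50  33  46  58  43  27  33  47  47 125 171 151]
 [101  94  61  10  28  39  66  84  64  39  36  26  25 122 155 104]
t 21.4333 caddy tcp [0.0006 0.0027 0.185 ] zaxis [ 0.    -0.001 -1.   ] yaxis [ 0.001  1.    -0.001] F [  6.7  -0.6 -11.3] w 0.21592330173854157 gf 122.36770391464233 q [-0.15  0.34 -0.12  1.82  0.05  0.98  1.19]
```

```bash
python3 -c "
from station import bot
print(bot.hand_in())"
```

```text
the job is handed in; nothing more can be done
None
```

The yellow bottle stands upright in its own gap with its neighbours still standing, and the job was handed in with the arm gripping the handle at about 72 mm of pull, the ring just clear of the tube (70 mm mark); the first pull slipped off and I regripped deeper, and the handle was creeping down about 0.4 mm/s before I tightened to 120 N and raised it 1.5 mm.

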